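# Contact, power and test a power supply on the bench

## Robot

A 6-joint arm with a two-finger parallel gripper is mounted at the origin on the work surface. World frame = base frame: x ahead of the robot, y to its left, z up, the work surface at z = 0. Lengths are in m, angles in rad, forces in N, time in s.
With the tool pointing down it reaches from about 0.325 to 0.775 m from the base axis. Payload 5.5 kg.
Tool frame: the origin (TCP) lies midway between the tips of the shut fingers; the grasp point (between the pads) lies 19 mm behind it; z points along the fingers, y is the line along which they close (so a half turn about z gives the same grasp; the last joint's range is limited). The gripper opens to 85 mm and grips with 20 to 120 N. Pads are 22 mm wide; open, the fingers measure 114 mm over their backs; the gripper's body (76 mm by 85 mm) begins 54 mm behind the grasp point. The pads swing forward as they close: fully open they stand 13 mm farther back than shut.
Start: joints at [1.188, 0.091, 1.231, -0, 1.82, -0.057], TCP at [0.192, 0.568, 0.231] pointing down, gripper open.
Joint ranges: [-2.87, 2.87], [-0.86, 2.18], [0.17, 2.46], [-1.51, 4.65], [0.06, 2.69], [-2.65, 2.65]. Speed limits (rad/s): [2.57, 2.57, 3.01, 3.14, 3.14, 3.14].

## Interface

Orientations are given as a unit quaternion [x, y, z, w].
In Python, from plant import get_obs, snapshot, finish_job, search_frame, regions_of, landmark_of gives the robot as it stands.
- The arm moves only by the tool play_rows, never from a script. Its argument "moves" is a list of rows, each an object of numbers: "x", "y", "z": the shift along the tool's x, y, z in units of 500 mm (1.0 is 500 mm); "wx", "wy", "wz": the turn, a rotation vector about the tool's x, y, z in units of 90 degrees (1.0 is 90 degrees); "fingers": the opening, from 0 (shut) to 1 (fully open). A call has 1 to 12 rows; each row is the pose to reach, as a shift and turn from the pose commanded when the call began, along the tool's axes at that moment; what a row does not reach only later rows make up. A row lasts 1/10 s, in which the tool goes at most 50 mm and 8.59 degrees, less where a joint would pass 70% of its speed; a pose out of reach is approached as far as the arm can. A call with a number of a shift or a turn outside -1 to 1 is refused whole. A call with a gripper value outside its range is refused whole. The fingers move at their own pace and stop on an object; "squeeze" is the grip in N (left out, the last holds). Time passes only in rows, so rows that repeat a pose let the fingers close. It gives the time, the measured TCP pose, the force, the opening and the grip force at its end, in the units of the state.
- get_obs(): the state, without advancing time (a new reading comes with each control period).
- snapshot(name): name is "scene" or "top" or "wrist"; returns a dict with "pixels" (384x512x3 uint8, red, green, blue), "fx", "fy", "cx", "cy" (pixels), "camera_from_world" (4x4, takes a point from world to camera coordinates). Camera axes: x right, y down, z forward; pixel columns grow to the right and rows downward; lengths in m; the calibration is good to about 2 mm. A picture is of the moment at which its call begins. There is no depth.
- finish_job(): hands the job in; it is judged then, once.
Trained networks look in a picture, given as the dict that the camera call returned (one of the last four; its "shot" number tells which), for a name from the list of things; names that differ only in an ending like _2 or _b are one class to them, and where a whole thing is asked for, a point or a joint stands for the part that bears it (a point fixed in the world has none). Each returns a list of dicts, best first, with "score" (0 to 1); they miss things now and then, are a little off and sometimes report something else, mostly with a low value. They report only what shows in the picture. A call takes as long as a camera call. They do not tell look-alikes from the thing itself.
- search_frame(picture, query): "at" ([column, row] as shares, 0 to 1, of the picture: columns of its width, rows of its height, amid what is visible of it).
- regions_of(picture, query): "region" (384x512 bool, what is visible of it) and "at" ([column, row] as shares, 0 to 1, of the picture: columns of its width, rows of its height, amid what is visible of it).
- landmark_of(picture, query): "at" ([column, row] as shares, 0 to 1, of the picture: columns of its width, rows of its height: a listed point, or the origin of a listed thing).
The state is a dict: "time_s": time; "q": joint angles; "dq": joint speeds; "tau": joint torques, N m; "ee_pos": TCP position; "ee_rot": TCP orientation; "wrist_force": force on the tool from outside, world axes, zero at the start; "ft_torque": the same for the moment, N m; "grip_width": finger opening in m; "grasp_force": force on a finger pad.
Only numpy, scipy, OpenCV 4.12 (cv2) and the standard library are available. Lean on these libraries where they do the work, as an engineer would, in place of code of your own. Each camera call takes 0.05 s, during which the arm holds its last target. There are 200 camera calls.

## Task

Test the blue power supply that stands in the test fixture, pressing with the closed fingertips and picking nothing up: first push the fixture's round black palm button all the way down, then switch on the yellow mains box by pressing the white-marked end of its black rocker fully down, then press the green button on the grey console all the way in and keep it held; the program finishes while still holding it in. Keep to this order, do not press the console's red and yellow buttons, and leave the power supply and everything else on the bench where it is.

Things in the scene. Friction and masses are not known exactly. Their poses are not given: they have to be found in the camera images.
- fixture: fixed test fixture, aluminium base plate 150 x 170 x 12 mm (x, y, z) with a dark steel column at its +y side and a bracket (its top at z = 195 mm) that carries the contact head; origin at the centre of the plate's underside, z up
- palm_top (a point): centre of the top face of the fixture's black palm button, a 44 mm wide, 18 mm thick disc on an upright 16 mm rod with the yellow contact block below; 240 mm above the bench when up, 220 mm when fully down; the highest part of the fixture; the point moves with the button
- head (a joint): downward travel of the palm button and contact block: 0 = up, 0.020 m = fully down at a hard stop; starts within 0 to 0.004; about 6 N of friction, no spring, it stays where it is left
- supply: blue open power supply, 100 x 60 x 100 mm (x, y, z), 0.4 to 0.8 kg, standing loose in the fixture's nest under the contact head (the head's full stroke just reaches it without pushing it); origin at the centre of its underside
- mains: fixed yellow mains box, 150 x 150 x 60 mm, a black paddle rocker in the middle of its top; origin at the centre of its underside, its x axis points from the pivot to the rocker's white-marked (on) end
- rocker_on (a point): white bar (10 x 26 mm) on the top face of the rocker's on half, 22 mm from the pivot; the point moves with the rocker, 76.5 mm above the bench when off, 70 mm when on. The rocker is a shallow V of two flat halves, each 34 mm long and 36 mm wide, pivot at 70 mm above the bench over the box's centre, inside a bezel 80 x 50 mm whose top is at 65 mm
- rocker (a joint): rocker angle: 0 = off (on half slopes up outwards by 0.30 rad, its end 80 mm above the bench), 0.30 rad = fully on at a hard stop (on half level, the other half sloping up); turns about the mains box's y axis; starts within 0 to 0.04; 0.10 N m of friction (3 to 5 N at the on half), no spring, it stays where it is left
- console: fixed grey console, 100 x 210 x 50 mm, three round buttons in a row along its y axis, 65 mm apart, in any colour order; origin at the centre of its underside
- green_top (a point): centre of the top of the green button, 30 mm wide, standing 10 mm proud of its 46 mm wide black collar; 72 mm above the bench when out; the point moves with the button
- green (a joint): green button's travel: 0 = out, 0.006 m = fully in at a hard stop; springs back, 1.5 N to start, 5 N fully in
- red_top (a point): centre of the top of the red button, same size and make as the green; not to be pressed
- red (a joint): red button's travel, 0 = out, 0.006 m = in
- yellow_top (a point): centre of the top of the yellow button, same size and make as the green; not to be pressed
- yellow (a joint): yellow button's travel, 0 = out, 0.006 m = in
- jar: small amber jar, 34 mm wide, 40 mm tall, standing loose on top of the mains box near a corner; origin at the centre of its underside
- cover: loose blue sheet-metal cover, 120 x 110 x 90 mm, open on two sides and the top, on the bench; origin under its middle
- case: loose aluminium case, 100 x 140 x 60 mm; origin under its middle
- driver: loose orange-handled screwdriver lying on the black mat, about 200 mm long along its x axis and under 40 mm high
- tape: loose yellow tape roll lying flat, 70 mm wide, 20 mm high; origin under its middle
- tray: loose black tray of washers, 90 x 120 x 20 mm; origin under its middle
- bottle: loose white bottle, 44 mm wide, 110 mm tall, standing; origin under its middle
There are look-alikes about, which are no part of the job. Several things look just like the mains: the one meant starts farthest from the robot's base.

How it is judged:
On the way, in this order (a step that is already met when the one before it is completed fails the run):
1. the palm button is fully down (value of joint head above 0.018 m), for 0.1 s.
2. the rocker is fully on (value of joint rocker above 0.26 rad), for 0.1 s.
3. the green button is pressed fully in (value of joint green above 0.0045 m), for 0.2 s.
At the end, for the whole second after the job is handed in: the palm button is down (at least 18 of 20 mm), the rocker is on (over 0.26 of 0.30 rad), the fingers hold the green button in (at least 4.5 of 6 mm, over 1.5 N), red and yellow are out, the supply is within 12 mm and every other loose thing within 25 mm of its start (value of joint head above 0.018 m and value of joint rocker above 0.26 rad and value of joint green above 0.0045 m and contact force between the fingers and green above 1.5 N and value of joint each of red, yellow below 0.0015 m and distance of supply from where it was at the start of the episode below 0.012 m and distance of each of cover, case, driver, tape, tray, bottle, jar from where it was at the start of the episode below 0.025 m); the arm keeps its last pose, push and grip.
It fails at once if the mains rocker is switched on before the palm button is down (value of joint rocker above 0.15 rad and value of joint head below 0.017 m).
It fails at once if the green button is pressed before the mains is on (value of joint green above 0.003 m and value of joint rocker below 0.25 rad).
It fails at once if the red or the yellow button is pressed (over 3 mm) (value of joint any of red, yellow above 0.003 m).
It fails at once if the power supply is lifted or moved by more than 12 mm (distance of supply from where it was at the start of the episode above 0.012 m).
It fails at once if another loose thing is lifted or moved by more than 25 mm (distance of any of cover, case, driver, tape, tray, bottle, jar from where it was at the start of the episode above 0.025 m).
It also fails if it takes over 58 s, if anything falls off the work surface, if the arm or the gripper's body presses on something with over 40 N, if the wrist force passes 120 N, or if a joint passes its speed limit or range.

## Working session

There is one attempt and no reset: what is moved stays moved. The work goes in short steps, Python scripts to look and compute and a tool call to move; the robot and the scene stay as the last step left them, time stands still between calls to the robot, and variables do not carry over. Pictures are saved under pics/ and viewed, at most 10 in all, crops included, and the job is handed in when it is done.

Besides the shell and the picture viewer there is one more tool, called after "Call:" as name([rows], argument=value, ...), one row to a line, values as JSON. play_rows: Moves the arm, as the interface text tells. Its arguments: {"type":"object","properties":{"moves":{"type":"array","items":{"type":"object","properties":{"x":{"type":"number","minimum":-1,"maximum":1},"y":{"type":"number","minimum":-1,"maximum":1},"z":{"type":"number","minimum":-1,"maximum":1},"wx":{"type":"number","minimum":-1,"maximum":1},"wy":{"type":"number","minimum":-1,"maximum":1},"wz":{"type":"number","minimum":-1,"maximum":1},"fingers":{"type":"number"}}}},"squeeze":{"type":"number"}},"required":["moves"]}

```bash
mkdir -p pics; cat > h.py <<'E'
import numpy as np, cv2
from plant import *
def ray(p,at):
    T=np.array(p["camera_from_world"]);R=T[:3,:3];o=-R.T@T[:3,3]
    d=R.T@np.array([(at[0]*512-p["cx"])/p["fx"],(at[1]*384-p["cy"])/p["fy"],1]);return o,d
def onz(p,at,z):
    o,d=ray(p,at);return (o+d*(z-o[2])/d[2])
def save(p,n): cv2.imwrite(f"pics/{n}.png",cv2.cvtColor(p["pixels"],cv2.COLOR_RGB2BGR))
E
python3 - <<'E'
from h import *
Z=dict(palm_top=.238,rocker_on=.0765,green_top=.072,red_top=.072,yellow_top=.072,mains=0,jar=.06,console=0,bottle=0,supply=0,fixture=0,cover=0)
ims=[]
for c in("scene","top"):
    p=snapshot(c);save(p,c+"0");ims.append(p["pixels"])
    o,_=ray(p,[.5,.5]);print(c,o.round(3))
    for n,z in Z.items():
        for r in landmark_of(p,n)[:4]:
            print(c,n,round(r["score"],2),(np.array(r["at"])*[512,384]).round(),onz(p,r["at"],z).round(3))
print(get_obs())
E
```

```text
scene [1.399 0.011 1.087]
scene palm_top 0.78 [347. 172.] [0.471 0.316 0.238]
scene rocker_on 0.62 [163. 168.] [ 0.258 -0.323  0.077]
scene rocker_on 0.61 [345. 170.] [0.288 0.37  0.077]
scene rocker_on 0.58 [149. 217.] [ 0.507 -0.337  0.077]
scene rocker_on 0.57 [393. 257.] [0.689 0.445 0.077]
scene green_top 0.64 [267. 207.] [0.466 0.067 0.072]
scene red_top 0.42 [248. 214.] [ 0.495 -0.001  0.072]
scene yellow_top 0.41 [231. 217.] [ 0.508 -0.06   0.072]
scene mains 0.86 [157. 227.] [ 0.488 -0.324  0.   ]
scene jar 0.64 [176. 209.] [ 0.456 -0.255  0.06 ]
scene console 0.88 [249. 225.] [0.485 0.003 0.   ]
scene bottle 0.62 [370. 270.] [0.685 0.39  0.   ]
scene supply 0.84 [337. 221.] [0.472 0.318 0.   ]
scene supply 0.19 [346. 175.] [0.231 0.395 0.   ]
scene fixture 0.9 [343. 219.] [0.464 0.342 0.   ]
scene cover 0.66 [316. 286.] [0.739 0.21  0.   ]
scene cover 0.49 [264. 209.] [0.41  0.059 0.   ]
top [0.444 0.019 1.12 ]
top palm_top 0.57 [142. 194.] [0.485 0.318 0.238]
top rocker_on 0.8 [378. 284.] [ 0.235 -0.325  0.077]
top rocker_on 0.59 [381. 190.] [ 0.509 -0.338  0.077]
top gree
[... 829 characters left out ...]
me_s': 1.3, 'q': array([ 1.18826567e+00,  9.11214908e-02,  1.23070328e+00, -1.33979314e-05,
        1.81976482e+00, -5.67188411e-02]), 'dq': array([ 7.16777539e-04,  2.03756627e-03, -1.01912322e-03,  2.37482737e-04,
       -2.86056543e-06,  8.40406466e-04]), 'tau': array([-3.17552222e-04, -4.58463764e+01, -4.18088400e+01, -1.61047847e-04,
        7.64739143e-04,  4.07860625e-06]), 'ee_pos': array([0.19207313, 0.56845331, 0.23126049]), 'ee_rot': array([1.62187950e-01, 9.86759884e-01, 7.74114413e-08, 6.66948570e-06]), 'wrist_force': array([ 0.14791456, -0.53263636, -0.2169956 ]), 'ft_torque': array([-0.00652781,  0.0196419 ,  0.04309009]), 'grasp_force': 0.0, 'grip_width': 0.08529188827155058}
```

View pics/scene0.png

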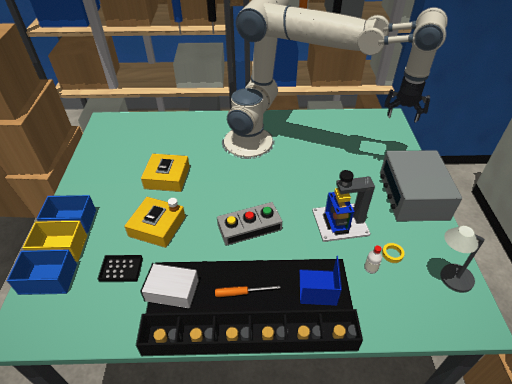

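View pics/top0.png

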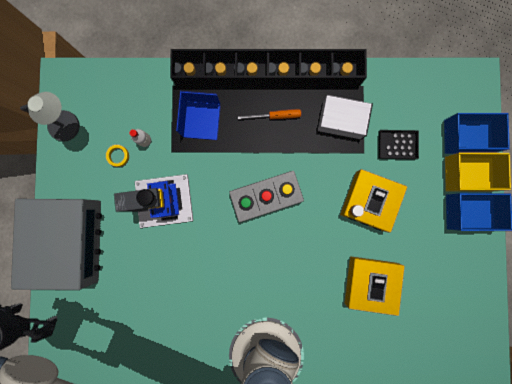

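Scene picture: fixture at (343,200), console at (250,220) with green rightmost, target mains at (157,220) with the jar on it; the nearer yellow box (165,170) is the look-alike. Enlarging the details.

```bash
python3 - <<'E'
from h import *
a=cv2.imread("pics/scene0.png");b=cv2.imread("pics/top0.png")
def c(i,x,y,w=56): return cv2.resize(i[y-w//2:y+w//2,x-w//2:x+w//2],(336,336)[:2] and (290,290),interpolation=cv2.INTER_CUBIC)
cv2.imwrite("pics/crops.png",np.vstack([np.hstack([c(a,347,180),c(a,157,216)]),np.hstack([c(b,148,197),c(b,374,200)])]))
E
```

```text
(no output)
```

View pics/crops.png

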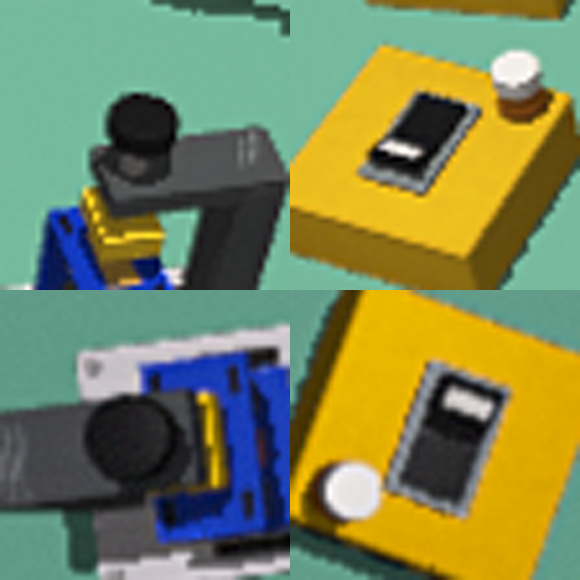

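The crops show the palm disc top at scene (346.6,174.6) / top (145,198) px, and the white mark at scene (150.8,216.8) / top (380.4,193.6), away from the jar's corner.

```bash
cat >> h.py <<'E'
def tri(ps,px):
    A=[];b=[]
    for p,q in zip(ps,px):
        o,d=ray(p,np.array(q)/[512,384]);d/=np.linalg.norm(d);P=np.eye(3)-np.outer(d,d);A.append(P);b.append(P@o)
    return np.linalg.lstsq(np.vstack(A),np.hstack(b),rcond=None)[0]
E
python3 - <<'E'
from h import *
s=snapshot("scene");t=snapshot("top")
for n,z,a,b in(("palm",.238,(346.6,174.6),(145,198)),("rock",.0765,(150.8,216.8),(380.4,193.6))):
    print(n,onz(s,np.array(a)/[512,384],z).round(4),onz(t,np.array(b)/[512,384],z).round(4),tri([s,t],[a,b]).round(4))
# button blobs in hsv
for p,nm in((s,'s'),(t,'t')):
    h=cv2.cvtColor(p["pixels"],cv2.COLOR_RGB2HSV)
    boxes=(slice(200,235),slice(220,290)) if nm=='s' else (slice(170,222),slice(228,304))
    for c,lo,hi in(("g",50,80),("r",0,8),("y",22,32)):
        m=np.zeros(h.shape[:2],np.uint8);m[boxes]=cv2.inRange(h,(lo,140,60),(hi,255,255))[boxes]
        v,u=np.nonzero(m);print(nm,c,len(u),u.mean(),v.mean(),onz(p,np.array([u.mean()+.5,v.mean()+.5])/[512,384],.072).round(4))
    # bezel / yellow box corners
    bx=(slice(192,248),slice(120,190)) if nm=='s' else (slice(165,236),slice(335,410))
    m=np.zeros(h.shape[:2],np.uint8);m[bx]=cv2.inRange(h,(18,150,90),(30,255,255))[bx]
    cs,_=cv2.findContours(m,cv2.RETR_EXTERNAL,cv2.CHAIN_APPROX_NONE);q=cv2.minAreaRect(max(cs,key=cv2.contourArea));print(nm,"box",q)
    if nm=='t': print(np.array([onz(p,(x+.5)/[512,384],.06) for x in cv2.boxPoints(q)]).round(3))
    print([ (round(r["score"],2),onz(p,r["at"],.07).round(3)) for r in regions_of(p,"rocker")[:3]])
E
```

```text
palm [0.4847 0.3129 0.238 ] [0.476  0.3105 0.238 ] [0.4763 0.3145 0.2299]
rock [ 0.5046 -0.3302  0.0765] [ 0.4992 -0.3353  0.0765] [ 0.4994 -0.3345  0.0715]
s g 55 266.8545454545455 210.23636363636365 [0.4823 0.0656 0.072 ]
s r 61 249.0 215.0655737704918 [0.503  0.0039 0.072 ]
s y 64 231.0625 219.96875 [ 0.5236 -0.0568  0.072 ]
s box ((154.5825653076172, 220.72479248046875), (54.21297073364258, 44.155792236328125), 16.69924545288086)
[(0.7, array([ 0.491, -0.333,  0.07 ]))]
t g 79 245.46835443037975 202.35443037974684 [0.4694 0.0625 0.072 ]
t r 83 266.1686746987952 195.53012048192772 [0.4901 0.0009 0.072 ]
t y 84 286.6666666666667 188.71428571428572 [ 0.5108 -0.0601  0.072 ]
t box ((375.0292663574219, 200.5634307861328), (50.32482147216797, 49.43586730957031), 20.2248592376709)
[[ 0.433 -0.229  0.06 ]
 [ 0.574 -0.282  0.06 ]
 [ 0.522 -0.423  0.06 ]
 [ 0.383 -0.37   0.06 ]]
[(0.85, array([ 0.224, -0.319,  0.07 ])), (0.6, array([ 0.484, -0.328,  0.07 ]))]
```

```bash
cat >> h.py <<'E'
from scipy.spatial.transform import Rotation as Ro
def go(*pts):
    o=get_obs();R=Ro.from_quat(o["ee_rot"]).as_matrix()
    print(o["time_s"],o["ee_pos"].round(4),o["wrist_force"].round(1),o["grip_width"])
    for p in pts: print(p,(R.T@(np.array(p)-o["ee_pos"])/.5).round(4))
E
python3 -c "
from h import *
go((.192,.568,.30),(.476,.3125,.30),(.476,.3125,.265))"
```

```text
1.5 [0.192  0.5684 0.2313] [-0.6  0.1  0.7] 0.08562233003627819
(0.192, 0.568, 0.3) [-0.0002 -0.0009 -0.1374]
(0.476, 0.3125, 0.3) [-0.7019 -0.3032 -0.1374]
(0.476, 0.3125, 0.265) [-0.7019 -0.3032 -0.0674]
```

Call:
play_rows([
  {"z":-0.08,"fingers":0},
  {"z":-0.137,"fingers":0},
  {"x":-0.702,"y":-0.303,"z":-0.137,"fingers":0},
  {"x":-0.702,"y":-0.303,"z":-0.137,"fingers":0},
  {"x":-0.702,"y":-0.303,"z":-0.137,"fingers":0},
  {"x":-0.702,"y":-0.303,"z":-0.137,"fingers":0},
  {"x":-0.702,"y":-0.303,"z":-0.137,"fingers":0},
  {"x":-0.702,"y":-0.303,"z":-0.137,"fingers":0},
  {"x":-0.702,"y":-0.303,"z":-0.137,"fingers":0},
  {"x":-0.702,"y":-0.303,"z":-0.137,"fingers":0},
  {"x":-0.702,"y":-0.303,"z":-0.0674,"fingers":0},
  {"x":-0.702,"y":-0.303,"z":-0.0674,"fingers":0},
])

```text
schema error: expected keys x, y, z, wx, wy, wz, fingers
```

```bash
python3 -c "
from h import *
s=snapshot('scene');save(s,'s1')
i=cv2.imread('pics/s1.png')[120:240,270:430];cv2.imwrite('pics/s1c.png',cv2.resize(i,None,fx=4,fy=4,interpolation=2))
go((.476,.3125,.245),(.476,.3125,.218))"
```

```text
1.55 [0.192  0.5685 0.2313] [ 0.6  0.  -0.4] 0.08549310334454001
(0.476, 0.3125, 0.245) [-0.7019 -0.3032 -0.0275]
(0.476, 0.3125, 0.218) [-0.7019 -0.3032  0.0265]
```

View pics/s1c.png

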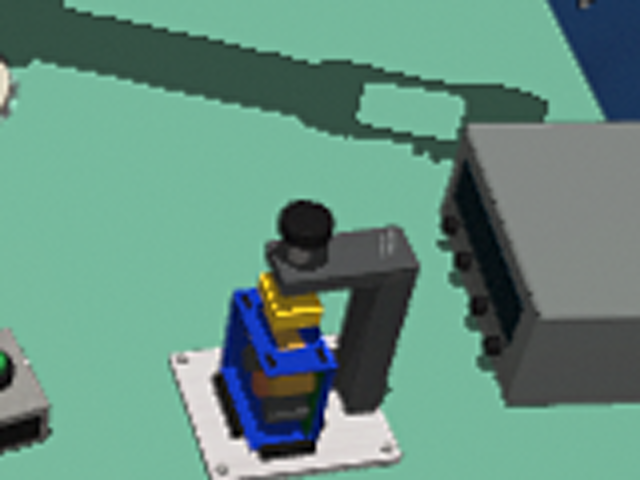

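The call was refused because it needs all keys in every row. The picture shows an unchanged scene with the palm disc at (346,174) px.

Call:
play_rows([
  {"x":0,"y":0,"z":-0.08,"wx":0,"wy":0,"wz":0,"fingers":0},
  {"x":0,"y":0,"z":-0.137,"wx":0,"wy":0,"wz":0,"fingers":0},
  {"x":-0.702,"y":-0.303,"z":-0.137,"wx":0,"wy":0,"wz":0,"fingers":0},
  {"x":-0.702,"y":-0.303,"z":-0.137,"wx":0,"wy":0,"wz":0,"fingers":0},
  {"x":-0.702,"y":-0.303,"z":-0.137,"wx":0,"wy":0,"wz":0,"fingers":0},
  {"x":-0.702,"y":-0.303,"z":-0.137,"wx":0,"wy":0,"wz":0,"fingers":0},
  {"x":-0.702,"y":-0.303,"z":-0.137,"wx":0,"wy":0,"wz":0,"fingers":0},
  {"x":-0.702,"y":-0.303,"z":-0.137,"wx":0,"wy":0,"wz":0,"fingers":0},
  {"x":-0.702,"y":-0.303,"z":-0.137,"wx":0,"wy":0,"wz":0,"fingers":0},
  {"x":-0.702,"y":-0.303,"z":-0.137,"wx":0,"wy":0,"wz":0,"fingers":0},
  {"x":-0.702,"y":-0.303,"z":-0.0674,"wx":0,"wy":0,"wz":0,"fingers":0},
  {"x":-0.702,"y":-0.303,"z":-0.0674,"wx":0,"wy":0,"wz":0,"fingers":0},
])

```text
time_s: 2.75
ee_pos: [0.4755, 0.3109, 0.2594]
ee_rot: [0.163, 0.987, -0.003, -0.004]
wrist_force: [0.6, 0.7, -1.7]
grip_width: 0.0004
grasp_force: 0.0
```

```bash
python3 -c "
from h import *
s=snapshot('scene');t=snapshot('top');save(s,'s2');save(t,'t2')
i=cv2.imread('pics/s2.png')[130:220,300:400];j=cv2.imread('pics/t2.png')[150:240,90:190];cv2.imwrite('pics/s2c.png',cv2.resize(np.hstack([i,j]),None,fx=4,fy=4,interpolation=2))
go((.476,.3125,.265),(.476,.3125,.245),(.476,.3125,.218))"
```

```text
2.85 [0.4755 0.3125 0.2645] [0.4 0.1 0.2] 3.126604114684824e-05
(0.476, 0.3125, 0.265) [-0.0009  0.0002 -0.001 ]
(0.476, 0.3125, 0.245) [-0.001   0.0003  0.039 ]
(0.476, 0.3125, 0.218) [-0.001   0.0004  0.093 ]
```

View pics/s2c.png

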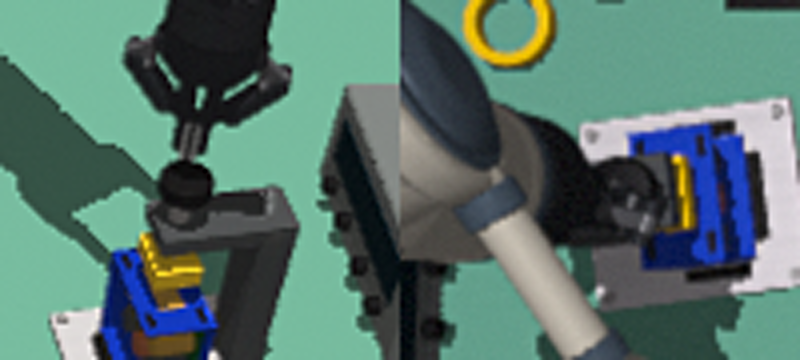

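The tips are just above the palm disc, centred within a few mm, so I'll press.

Call:
play_rows([
  {"x":0,"y":0,"z":0.03,"wx":0,"wy":0,"wz":0,"fingers":0},
  {"x":0,"y":0,"z":0.045,"wx":0,"wy":0,"wz":0,"fingers":0},
  {"x":0,"y":0,"z":0.055,"wx":0,"wy":0,"wz":0,"fingers":0},
  {"x":0,"y":0,"z":0.065,"wx":0,"wy":0,"wz":0,"fingers":0},
  {"x":0,"y":0,"z":0.075,"wx":0,"wy":0,"wz":0,"fingers":0},
  {"x":0,"y":0,"z":0.082,"wx":0,"wy":0,"wz":0,"fingers":0},
  {"x":0,"y":0,"z":0.088,"wx":0,"wy":0,"wz":0,"fingers":0},
  {"x":0,"y":0,"z":0.091,"wx":0,"wy":0,"wz":0,"fingers":0},
  {"x":0,"y":0,"z":0.091,"wx":0,"wy":0,"wz":0,"fingers":0},
  {"x":0,"y":0,"z":0.091,"wx":0,"wy":0,"wz":0,"fingers":0},
])

```text
time_s: 3.85
ee_pos: [0.4761, 0.313, 0.22]
ee_rot: [0.162, 0.987, 0.001, 0.0]
wrist_force: [-2.5, 2.2, 4.9]
grip_width: 0.0001
grasp_force: 2.5
```

Call:
play_rows([
  {"x":0,"y":0,"z":0.003,"wx":0,"wy":0,"wz":0,"fingers":0},
  {"x":0,"y":0,"z":0.005,"wx":0,"wy":0,"wz":0,"fingers":0},
  {"x":0,"y":0,"z":0.005,"wx":0,"wy":0,"wz":0,"fingers":0},
  {"x":0,"y":0,"z":0.005,"wx":0,"wy":0,"wz":0,"fingers":0},
])

```text
time_s: 4.25
ee_pos: [0.4761, 0.3131, 0.22]
ee_rot: [0.162, 0.987, 0.001, 0.001]
wrist_force: [-5.4, 0.8, 12.9]
grip_width: -0.0
grasp_force: 6.6
```

Hard stop reached: z stays at 0.220 while the force rises to 13 N. Next I lift and go to the mains.

```bash
python3 -c "
from h import *
go((.476,.313,.27),(.5,-.3345,.27),(.5,-.3345,.105))"
```

```text
4.25 [0.4761 0.3131 0.22  ] [-5.4  0.8 12.9] -6.8755400127742105e-06
(0.476, 0.313, 0.27) [ 0.      0.0001 -0.1   ]
(0.5, -0.3345, 0.27) [-0.4594 -1.2117 -0.103 ]
(0.5, -0.3345, 0.105) [-0.4587 -1.2127  0.227 ]
```

Call:
play_rows([
  {"x":0,"y":0,"z":-0.06,"wx":0,"wy":0,"wz":0,"fingers":0},
  {"x":0,"y":0,"z":-0.11,"wx":0,"wy":0,"wz":0,"fingers":0},
  {"x":-0.23,"y":-0.606,"z":-0.11,"wx":0,"wy":0,"wz":0,"fingers":0},
  {"x":-0.23,"y":-0.606,"z":-0.11,"wx":0,"wy":0,"wz":0,"fingers":0},
  {"x":-0.23,"y":-0.606,"z":-0.11,"wx":0,"wy":0,"wz":0,"fingers":0},
  {"x":-0.23,"y":-0.606,"z":-0.11,"wx":0,"wy":0,"wz":0,"fingers":0},
  {"x":-0.23,"y":-0.606,"z":-0.11,"wx":0,"wy":0,"wz":0,"fingers":0},
  {"x":-0.23,"y":-0.606,"z":-0.11,"wx":0,"wy":0,"wz":0,"fingers":0},
  {"x":-0.23,"y":-0.606,"z":-0.11,"wx":0,"wy":0,"wz":0,"fingers":0},
])

```text
time_s: 5.15
ee_pos: [0.4878, -0.0155, 0.2711]
ee_rot: [0.164, 0.986, -0.001, -0.0]
wrist_force: [0.7, 0.6, 1.5]
grip_width: -0.0001
grasp_force: 0.0
```

```bash
python3 -c "
from h import *
go((.5,-.3345,.27),(.5,-.3345,.105))"
```

```text
5.15 [ 0.4878 -0.0155  0.2711] [0.7 0.6 1.5] -8.360806082545222e-05
(0.5, -0.3345, 0.27) [-0.23   -0.5956  0.0037]
(0.5, -0.3345, 0.105) [-0.2301 -0.5949  0.3337]
```

Call:
play_rows([
  {"x":-0.23,"y":-0.596,"z":0.0,"wx":0,"wy":0,"wz":0,"fingers":0},
  {"x":-0.23,"y":-0.596,"z":0.0,"wx":0,"wy":0,"wz":0,"fingers":0},
  {"x":-0.23,"y":-0.596,"z":0.0,"wx":0,"wy":0,"wz":0,"fingers":0},
  {"x":-0.23,"y":-0.596,"z":0.0,"wx":0,"wy":0,"wz":0,"fingers":0},
  {"x":-0.23,"y":-0.596,"z":0.0,"wx":0,"wy":0,"wz":0,"fingers":0},
  {"x":-0.23,"y":-0.596,"z":0.0,"wx":0,"wy":0,"wz":0,"fingers":0},
  {"x":-0.23,"y":-0.596,"z":0.0,"wx":0,"wy":0,"wz":0,"fingers":0},
  {"x":-0.23,"y":-0.596,"z":0.09,"wx":0,"wy":0,"wz":0,"fingers":0},
  {"x":-0.23,"y":-0.596,"z":0.18,"wx":0,"wy":0,"wz":0,"fingers":0},
  {"x":-0.23,"y":-0.596,"z":0.26,"wx":0,"wy":0,"wz":0,"fingers":0},
  {"x":-0.23,"y":-0.596,"z":0.32,"wx":0,"wy":0,"wz":0,"fingers":0},
  {"x":-0.23,"y":-0.596,"z":0.32,"wx":0,"wy":0,"wz":0,"fingers":0},
])

```text
time_s: 6.35
ee_pos: [0.4986, -0.3291, 0.1048]
ee_rot: [0.163, 0.987, 0.002, -0.005]
wrist_force: [-1.1, -0.6, -0.5]
grip_width: -0.0001
grasp_force: 0.0
```

```bash
python3 -c "
from h import *
s=snapshot('scene');t=snapshot('top');save(s,'s3');save(t,'t3')
i=cv2.imread('pics/s3.png')[160:250,110:210];j=cv2.imread('pics/s3.png')[150:240,300:400];cv2.imwrite('pics/s3c.png',cv2.resize(np.hstack([i,j]),None,fx=4,fy=4,interpolation=2))
go((.5,-.3345,.105),(.5,-.3345,.085),(.5,-.3345,.069))"
```

```text
6.45 [ 0.5013 -0.3306  0.1118] [ 0.7 -0.3  1.3] -0.0002622798489589413
(0.5, -0.3345, 0.105) [-0.0001 -0.0081  0.0136]
(0.5, -0.3345, 0.085) [-0.0002 -0.0081  0.0536]
(0.5, -0.3345, 0.069) [-0.0002 -0.0081  0.0856]
```

View pics/s3c.png

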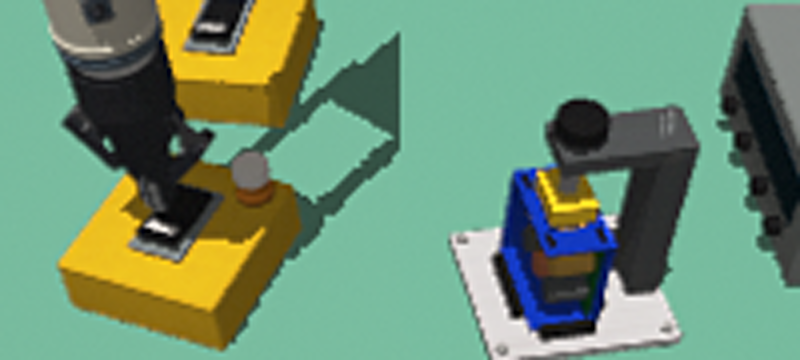

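The palm button is down on its bracket, the supply is in place, and the tips hover over the white mark. Now the rocker.

Call:
play_rows([
  {"x":0,"y":-0.006,"z":0.03,"wx":0,"wy":0,"wz":0,"fingers":0},
  {"x":0,"y":-0.006,"z":0.05,"wx":0,"wy":0,"wz":0,"fingers":0},
  {"x":0,"y":-0.006,"z":0.06,"wx":0,"wy":0,"wz":0,"fingers":0},
  {"x":0,"y":-0.006,"z":0.068,"wx":0,"wy":0,"wz":0,"fingers":0},
  {"x":0,"y":-0.006,"z":0.076,"wx":0,"wy":0,"wz":0,"fingers":0},
  {"x":0,"y":-0.006,"z":0.082,"wx":0,"wy":0,"wz":0,"fingers":0},
  {"x":0,"y":-0.006,"z":0.085,"wx":0,"wy":0,"wz":0,"fingers":0},
  {"x":0,"y":-0.006,"z":0.085,"wx":0,"wy":0,"wz":0,"fingers":0},
  {"x":0,"y":-0.006,"z":0.085,"wx":0,"wy":0,"wz":0,"fingers":0},
])

```text
time_s: 7.35
ee_pos: [0.5012, -0.3335, 0.0701]
ee_rot: [0.162, 0.987, -0.0, 0.001]
wrist_force: [3.5, -0.6, 4.0]
grip_width: -0.0002
grasp_force: 2.2
```

Call:
play_rows([
  {"x":0,"y":0,"z":0.003,"wx":0,"wy":0,"wz":0,"fingers":0},
  {"x":0,"y":0,"z":0.006,"wx":0,"wy":0,"wz":0,"fingers":0},
  {"x":0,"y":0,"z":0.006,"wx":0,"wy":0,"wz":0,"fingers":0},
  {"x":0,"y":0,"z":0.006,"wx":0,"wy":0,"wz":0,"fingers":0},
])

```text
time_s: 7.75
ee_pos: [0.5013, -0.3336, 0.0699]
ee_rot: [0.162, 0.987, -0.001, 0.001]
wrist_force: [-1.8, 2.5, 16.2]
grip_width: 0.0001
grasp_force: 8.0
```

```bash
python3 -c "
from h import *
go((.5,-.3335,.15),(.4705,.0635,.15),(.4705,.0635,.09))"
```

```text
7.75 [ 0.5013 -0.3336  0.0699] [-1.8  2.5 16.2] 0.00011724573405362872
(0.5, -0.3335, 0.15) [ 0.002  -0.0007 -0.1602]
(0.4705, 0.0635, 0.15) [ 0.312   0.7327 -0.1617]
(0.4705, 0.0635, 0.09) [ 0.3123  0.7328 -0.0417]
```

Rocker is at its stop (z 0.070, 16 N). Moving on to the green button.

Call:
play_rows([
  {"x":0,"y":0,"z":-0.08,"wx":0,"wy":0,"wz":0,"fingers":0},
  {"x":0,"y":0,"z":-0.16,"wx":0,"wy":0,"wz":0,"fingers":0},
  {"x":0,"y":0,"z":-0.2,"wx":0,"wy":0,"wz":0,"fingers":0},
  {"x":0.312,"y":0.733,"z":-0.2,"wx":0,"wy":0,"wz":0,"fingers":0},
  {"x":0.312,"y":0.733,"z":-0.2,"wx":0,"wy":0,"wz":0,"fingers":0},
  {"x":0.312,"y":0.733,"z":-0.2,"wx":0,"wy":0,"wz":0,"fingers":0},
  {"x":0.312,"y":0.733,"z":-0.2,"wx":0,"wy":0,"wz":0,"fingers":0},
  {"x":0.312,"y":0.733,"z":-0.2,"wx":0,"wy":0,"wz":0,"fingers":0},
  {"x":0.312,"y":0.733,"z":-0.2,"wx":0,"wy":0,"wz":0,"fingers":0},
  {"x":0.312,"y":0.733,"z":-0.2,"wx":0,"wy":0,"wz":0,"fingers":0},
  {"x":0.312,"y":0.733,"z":-0.2,"wx":0,"wy":0,"wz":0,"fingers":0},
  {"x":0.312,"y":0.733,"z":-0.2,"wx":0,"wy":0,"wz":0,"fingers":0},
])

```text
time_s: 8.95
ee_pos: [0.4684, 0.0688, 0.1654]
ee_rot: [0.159, 0.987, 0.001, -0.002]
wrist_force: [-0.0, -0.7, -0.1]
grip_width: -0.0003
grasp_force: 0.0
```

Call:
play_rows([
  {"x":0,"y":0,"z":0.05,"wx":0,"wy":0,"wz":0,"fingers":0},
  {"x":0,"y":0,"z":0.1,"wx":0,"wy":0,"wz":0,"fingers":0},
  {"x":0,"y":0,"z":0.13,"wx":0,"wy":0,"wz":0,"fingers":0},
  {"x":0,"y":0,"z":0.13,"wx":0,"wy":0,"wz":0,"fingers":0},
])

```text
time_s: 9.35
ee_pos: [0.4682, 0.0631, 0.0981]
ee_rot: [0.163, 0.987, -0.001, -0.003]
wrist_force: [-0.2, 1.1, 0.7]
grip_width: -0.0001
grasp_force: 0.0
```

```bash
python3 -c "
from h import *
s=snapshot('scene');t=snapshot('top');save(s,'s4');save(t,'t4')
i=cv2.imread('pics/s4.png')[160:250,110:290];j=cv2.imread('pics/t4.png')[160:250,225:405];cv2.imwrite('pics/s4c.png',cv2.resize(np.vstack([i,j]),None,fx=3.3,fy=3.3,interpolation=2))
go((.4705,.0635,.09),(.4705,.0635,.072),(.4705,.0635,.065))"
```

```text
9.45 [0.4701 0.0633 0.1016] [ 0.5 -0.6 -0. ] 5.259968753836775e-05
(0.4705, 0.0635, 0.09) [-0.0007  0.0007  0.0232]
(0.4705, 0.0635, 0.072) [-0.0007  0.0007  0.0592]
(0.4705, 0.0635, 0.065) [-0.0008  0.0007  0.0732]
```

View pics/s4c.png

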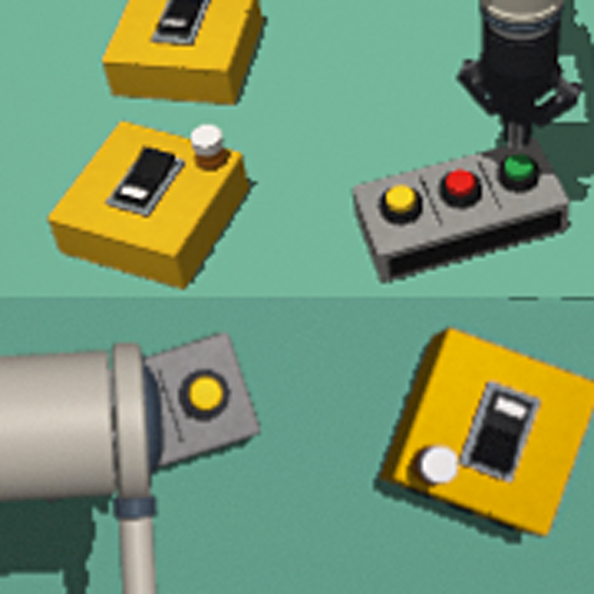

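The rocker's white end is now down and the jar hasn't moved. The tips hover over green at crop (518,165), so I'll press.

Call:
play_rows([
  {"x":0,"y":0,"z":0.03,"wx":0,"wy":0,"wz":0,"fingers":0},
  {"x":0,"y":0,"z":0.048,"wx":0,"wy":0,"wz":0,"fingers":0},
  {"x":0,"y":0,"z":0.056,"wx":0,"wy":0,"wz":0,"fingers":0},
  {"x":0,"y":0,"z":0.063,"wx":0,"wy":0,"wz":0,"fingers":0},
  {"x":0,"y":0,"z":0.069,"wx":0,"wy":0,"wz":0,"fingers":0},
  {"x":0,"y":0,"z":0.073,"wx":0,"wy":0,"wz":0,"fingers":0},
  {"x":0,"y":0,"z":0.075,"wx":0,"wy":0,"wz":0,"fingers":0},
  {"x":0,"y":0,"z":0.075,"wx":0,"wy":0,"wz":0,"fingers":0},
  {"x":0,"y":0,"z":0.075,"wx":0,"wy":0,"wz":0,"fingers":0},
])

```text
time_s: 10.35
ee_pos: [0.4702, 0.0639, 0.0659]
ee_rot: [0.162, 0.987, -0.0, 0.0]
wrist_force: [-7.4, -0.7, 10.8]
grip_width: 0.0001
grasp_force: 5.6
```

Call:
play_rows([
  {"x":0,"y":0,"z":0.002,"wx":0,"wy":0,"wz":0,"fingers":0},
  {"x":0,"y":0,"z":0.002,"wx":0,"wy":0,"wz":0,"fingers":0},
  {"x":0,"y":0,"z":0.002,"wx":0,"wy":0,"wz":0,"fingers":0},
  {"x":0,"y":0,"z":0.002,"wx":0,"wy":0,"wz":0,"fingers":0},
])

```text
time_s: 10.75
ee_pos: [0.4702, 0.0638, 0.0659]
ee_rot: [0.162, 0.987, -0.0, 0.001]
wrist_force: [-10.7, -1.4, 15.6]
grip_width: 0.0001
grasp_force: 7.9
```

```bash
python3 -c "
from h import *
go();print(finish_job())"
```

```text
10.75 [0.4702 0.0638 0.0659] [-10.7  -1.4  15.6] 0.00014811543658098267
the job is handed in; nothing more can be done
None
```

I pressed the palm button and the mains rocker to their stops, then the green button, which was still held fully in at about 16 N when I handed the job in at 10.75 s; `finish_job()` returned no verdict.

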